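Right a fallen bottle and hold the wheel frame up on its kickstand side

TASK

The wheel frame has tipped back and knocked over a bottle in the drying row beside it; put the corner right. First stand the fallen bottle upright again in its gap, on the middle line of the ware board, and let go of it; then flip the frame's kickstand from stowed past its centre until it is fully down; then grip the frame by its top rail, bring it upright and finish while still holding it there, steady, clear of its rests. Leave the other bottles and pottery things where they stand, and do not let the frame fall forward.

Things in the scene. Friction and masses are not known exactly. Their poses are not given: they have to be found in the camera images.
- board: Ware board, 160 mm (its x) by 300 mm (its y), 15 mm thick, fixed on the bench, left or right of the wheel frame. The row of bottles stands along its y axis on the line x = 0; the gap is in the middle. Origin: centre of its underside; its +x side is away from the robot.
- bottle_down: Fallen square bisque bottle, 0.2 to 0.39 kg: body 56 x 56 x 72 mm, shoulder to 92 mm, round neck 24 mm thick from 92 to 122 mm, lip 30 mm thick to 130 mm. Origin: centre of its underside; z axis towards the mouth. Lies across the board in the gap, neck out over the board's +x edge, neck axis 28 mm above the board. Rocks upright by itself from 25 degrees or less.
- bottle_left: Standing square bisque bottle, same shape and size as bottle_down (56 mm square, 130 mm high, 0.28 kg), in the row about 100 mm to the board's +y side of the gap. Bystander. Origin: centre of its underside.
- bottle_right: Standing square bisque bottle, same shape and size as bottle_down (56 mm square, 130 mm high, 0.28 kg), in the row about 100 mm to the board's -y side of the gap. Bystander. Origin: centre of its underside.
- base: Foot plank of the wheel frame, fixed: x from -105 to +85 mm, 260 mm along y, 16 mm thick. Origin: on its underside, straight below the frame's hinge axis, which runs along the base's y axis 30 mm above this origin. +x is away from the robot. Behind the frame (+x) stand two rest posts, 118 mm high, at y = +-90 mm.
- lean (a joint): Lean of the wheel frame about its foot hinge, rad: 0 = upright, positive = to the base's +x side. Starts on its rest posts at 0.40; nearly free hinge, about 0.8 kg, falls when let go. With the stand down it can tip forward only to about -0.13 (stand foot on plank), else to -0.45.
- frame: The wheel frame: wooden ladder frame of 22 mm bars, 200 mm wide along its y, uprights at y = +-90 mm, round top rail. Origin: middle of its hinge axis; z axis up along the frame, x axis away from the robot; turns with the lean.
- rail (a point): Middle of the round wooden top rail of the wheel frame, 22 mm thick, 200 mm long along its y, 225 mm above the hinge axis along the frame. Between the uprights (y = +-90 mm) free to be gripped from above across its x.
- hub (a point): Centre of the hub on the frame, 110 mm above the hinge axis along the frame, in its middle plane. A boss 36 mm across reaches 26 mm out to -x; a wheel-head disc, 140 mm across, 14 mm thick, sits on the +x side, its rim 180 mm above the hinge axis.
- stand (a joint): Kickstand of the wheel frame, rad: 0 = stowed, 1.92 = fully down. 10 mm steel rod with a round rubber foot, on the frame's -x face. Turns about an axis along the frame's x through stand_pivot. Stowed it points to the frame's +y side, 20 degrees up; down, at the plank. A spring holds it at either end and snaps it on once past 0.96; about 2 N on the foot moves it.
- stand_pivot (a point): Pivot of the kickstand: on the frame's -x face at y = -60 mm, 87 mm above the hinge axis along the frame.
- stand_foot (a point): Centre of the kickstand's round rubber foot, 20 mm across. It runs on a circle of 81 mm radius about the pivot axis, in a plane 77 mm in front (-x) of the frame's middle plane.
- cup: loose bisque cup, 68 mm across, 65 mm high. Bystander. Origin: centre of its underside or its middle.
- bowl: loose bisque bowl, 116 mm across, 50 mm high. Bystander. Origin: centre of its underside or its middle.
- jar: loose terracotta jar with a wooden lid, 60 mm across, 85 mm high. Bystander. Origin: centre of its underside or its middle.
- knife: loose flat wooden turning tool about 170 mm long. Bystander. Origin: centre of its underside or its middle.
- brush: loose brush about 160 mm long. Bystander. Origin: centre of its underside or its middle.
Not all that is in view belongs to the job. What is shaped like the bottle_down but red or turquoise is not meant.

How it is judged:
By the outcome, as a careful person would: the job done as asked, in the order asked, and still so for the second after the job is handed in, while the arm keeps its last pose, push and grip.
It also fails if it takes over 64 s, if anything falls off the work surface, if the arm or the gripper's body presses on something with over 40 N, if the wrist force passes 120 N, or if a joint passes its speed limit or range.

ROBOT

A 6-joint arm with a two-finger parallel gripper is mounted at the origin on the work surface. World frame = base frame: x ahead of the robot, y to its left, z up, the work surface at z = 0. Lengths are in mm, angles in rad, forces in N, time in s.
With the tool pointing down it reaches from about 275 to 750 mm from the base axis. Payload 10.2 kg.
Tool frame: the origin (TCP) lies between the finger pads; the fingertips stand 17 mm ahead of it and the grasp point (between the pads) lies 2 mm behind it; z points along the fingers, y is the line along which they close (so a half turn about z gives the same grasp; the last joint's range is limited). The gripper opens to 85 mm and grips with 20 to 120 N. Pads are 22 mm wide; open, the fingers measure 114 mm over their backs; the gripper's body (76 mm by 85 mm) begins 54 mm behind the grasp point. The pads swing forward as they close: fully open they stand 13 mm farther back than shut.
Start: joints at [1.071, 0.313, 1.498, -0, 1.331, -0.223], TCP at [143.484, 505.018, 248.294] pointing down, gripper open.
Joint ranges: [-2.94, 2.94], [-0.97, 2.17], [0.19, 2.56], [-1.23, 4.37], [0.02, 3.11], [-2.88, 2.88]. Speed limits (rad/s): [2.39, 2.39, 3.01, 3.14, 3.14, 3.14].

INTERFACE

Orientations are given as a unit quaternion [w, x, y, z].
In Python, from rig import * gives the robot as it stands.
- The arm moves only by the tool step_arm, never from a script. Its argument "commands" is text: rows parted by semicolons, each of 7 numbers parted by spaces: the opening, from 0 (shut) to 1 (fully open), then the shift along the tool's x, y, z in cm, then the turn, a rotation vector about the tool's x, y, z in rad. In form: hand x y z rx ry rz; .... A call has 1 to 20 rows; each row is the pose to reach, as a shift and turn from the pose commanded when the call began, along the tool's axes at that moment; what a row does not reach only later rows make up. A row lasts 1/12 s, in which the tool goes at most 41.7 mm and 7.16 degrees, less where a joint would pass 70% of its speed; a pose out of reach is approached as far as the arm can. A call with a gripper value outside its range is refused whole. The fingers move at their own pace and stop on an object; "newtons" is the grip in N (left out, the last holds). Time passes only in rows, so rows that repeat a pose let the fingers close. It gives the time, the measured TCP pose, the force, the opening and the grip force at its end, in the units of the state.
- sense(): the state, without advancing time (a new reading comes with each control period).
- capture(name): name is "scene" or "top" or "wrist"; returns the picture (480x640x3 uint8, red, green, blue); there is no depth.
- camera_model(name): a dict with "mtx" (3x3 intrinsics, pixels), "k1" (the pictures are not rectified: a ray, as slopes to the right and down, at radius r is drawn at 1 + k1 r^2 times it, then the intrinsics apply), "eye" and "rotation" of the camera in the world. Camera axes: x right, y down, z forward; pixel columns grow to the right and rows downward; lengths in mm; the calibration is good to about 2 mm. A picture is of the moment at which its call begins: read the wrist's pose just before it. camera_model takes no time and is no camera call; for the wrist camera it gives the pose at the moment of the call.
- finish_job(): hands the job in; it is judged then, once.
Trained networks look in the newest picture that a camera, given by its name, has taken for a name from the list of things; names that differ only in an ending like _2 or _b are one class to them, and where a whole thing is asked for, a point or a joint stands for the part that bears it (a point fixed in the world has none). Each returns a list of dicts, best first, with "score" (0 to 1); they miss things now and then, are a little off and sometimes report something else, mostly with a low value. They report only what shows in the picture. A call takes as long as a camera call. They do not tell look-alikes from the thing itself.
- search_frame(camera, label): "rect" ([centre column, centre row, width, height] in pixels, round what is visible of it).
- trace(camera, label): "mask" (480x640 bool, what is visible of it) and "rect" ([centre column, centre row, width, height] in pixels, round what is visible of it).
- spot_point(camera, label): "xy" ([column, row] in pixels: a listed point, or the origin of a listed thing).
The state is a dict: "time_s": time; "joints": joint angles; "dq": joint speeds; "tau": joint torques, N m; "eef_pos": TCP position; "ee_rot": TCP orientation; "force": force on the tool from outside, world axes, zero at the start; "wrist_torque": the same for the moment, N m; "grip_width": opening from 0.0 (shut) to 1.0 (fully open); "grip_force": force on a finger pad.
Only numpy, scipy, OpenCV 4.12 (cv2) and the standard library are available. Lean on these libraries where they do the work, as an engineer would, in place of code of your own. Each camera call takes 0.05 s, during which the arm holds its last target. There are 200 camera calls.

## Working session

There is one attempt and no reset: what is moved stays moved. The work goes in short steps, Python scripts to look and compute and a tool call to move; the robot and the scene stay as the last step left them, time stands still between calls to the robot, and variables do not carry over. Pictures are saved under pics/ and viewed, at most 10 in all, crops included, and the job is handed in when it is done.

Besides the shell and the picture viewer there is one more tool, called after "Request:" as a command line: name --argument value ..., lists and objects as JSON in quotes. step_arm: Moves the arm, as the interface text tells. Its arguments: {"type":"object","properties":{"commands":{"type":"string"},"newtons":{"type":"number"}},"required":["commands"]}

```bash
mkdir -p pics; ls; python3 - <<'E'
from rig import *
import cv2,numpy as np
for c in ["scene","top"]:
    im=capture(c); cv2.imwrite(f"pics/{c}0.png",im[:,:,::-1])
    m=camera_model(c); print(c,m)
    for l in ["bottle_down","board","base","rail","hub","stand_pivot","stand_foot","bottle_left"]:
        print(l,[(np.round(d["xy"]).tolist(),round(d["score"],2)) for d in spot_point(c,l)[:4]])
print(sense())
E
```

```text
pics
scene {'mtx': array([[553.04567844,   0.        , 318.67013184],
       [  0.        , 553.04567844, 235.00124867],
       [  0.        ,   0.        ,   1.        ]]), 'k1': -0.08992875424993214, 'eye': array([1350.9562278 ,  148.93621173,  966.31480021]), 'rotation': array([-0.26752288,  0.5691971 ,  0.7106414 , -0.31533312])}
bottle_down [([258.0, 289.0], 0.91), ([247.0, 185.0], 0.91), ([431.0, 384.0], 0.73)]
board [([257.0, 294.0], 0.89)]
base [([409.0, 308.0], 0.91)]
rail [([424.0, 263.0], 0.7)]
hub [([416.0, 281.0], 0.73), ([414.0, 301.0], 0.58)]
stand_pivot [([389.0, 277.0], 0.86)]
stand_foot [([424.0, 251.0], 0.65)]
bottle_left [([296.0, 295.0], 0.85)]
top {'mtx': array([[474.3708425 ,   0.        , 319.31981043],
       [  0.        , 474.3708425 , 237.68315255],
       [  0.        ,   0.        ,   1.        ]]), 'k1': -0.019198491288308007, 'eye': array([ 273.04502868,  -21.88282128, 1342.7321877 ]), 'rotation': array([ 0.05589775, -0.69771291,  0.71300894, -0.04111442])}
bottle_down [([229.0, 159.0], 0.75), ([438.0, 352.0], 0.72), ([376.0, 215.0], 0.59)]
board [([37
[... 281 characters left out ...]
, 0.55)]
{'time_s': 0.9, 'joints': array([ 1.07058656e+00,  3.12910174e-01,  1.49767973e+00,  3.75321516e-05,
        1.33101062e+00, -2.23389199e-01]), 'dq': array([-0.00219611,  0.001589  , -0.00083838, -0.00171048,  0.00081264,
       -0.00063973]), 'tau': array([ 3.46043380e-04, -4.12146413e+01, -2.59903049e+01, -7.60092371e-05,
        3.04335090e-04, -2.66477213e-05]), 'eef_pos': array([143.48597333, 505.02540594, 248.29660759]), 'ee_rot': array([-1.84419337e-05,  1.37973193e-01,  9.90435963e-01,  2.77183165e-06]), 'force': array([-0.18987093,  0.43585927, -0.12353685]), 'wrist_torque': array([ 0.01988558,  0.03260512, -0.03864138]), 'grip_force': 0.0, 'grip_width': 0.9975678434662629}
```

View pics/scene0.png

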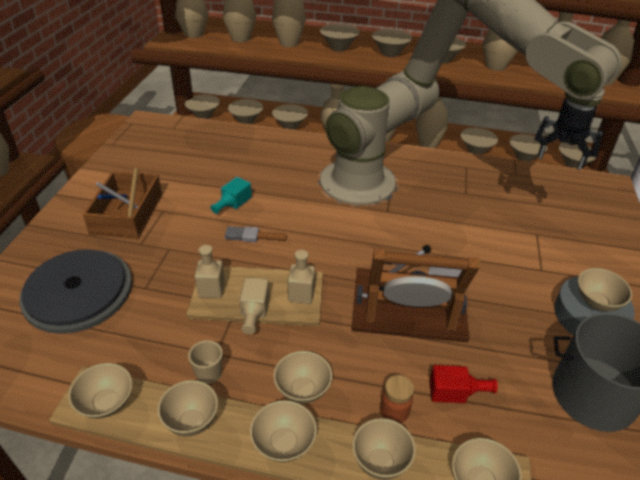

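View pics/top0.png

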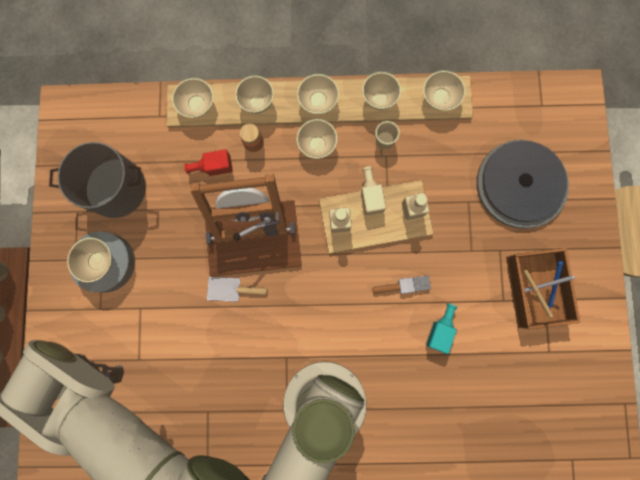

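The scene picture shows the pale fallen bottle on the board at about (254,300), between two standing bottles at (209,275) and (301,280). The frame is at (417,290). In the top view the same bottle is at (374,192) and the frame at (245,225).

What could be taken for bottle_down:
- pale bottle on the board, top (374,192)
- red, top (212,162)
- turquoise, top (443,330)
- the two standing bottles, top (341,217) and (417,205)

I choose the pale one lying across the board and will check it in a crop.

```bash
cat > h.py <<'E'
from rig import *
import cv2,numpy as np
from scipy.spatial.transform import Rotation as R
def rot(q): return R.from_quat(np.r_[q[1:],q[0]])
def proj(m,P):
    p=rot(m["rotation"]).inv().apply(np.atleast_2d(P)-m["eye"]); s=p[:,:2]/p[:,2:]
    s=s*(1+m["k1"]*(s**2).sum(1,keepdims=True))
    return s*[m["mtx"][0,0],m["mtx"][1,1]]+m["mtx"][:2,2]
def ray(m,uv):
    d=cv2.undistortPoints(np.float64([[uv]]),m["mtx"],np.array([m["k1"],0,0,0]))[0,0]
    return rot(m["rotation"]).apply([*d,1])
def plane(m,uv,z):
    d=ray(m,uv); return m["eye"]+d*(z-m["eye"][2])/d[2]
E
python3 - <<'E'
from h import *
im=cv2.imread("pics/top0.png"); c=im[145:285,185:445]; cv2.imwrite("pics/crop_top.png",cv2.resize(c,None,fx=3,fy=3,interpolation=cv2.INTER_CUBIC))
im=cv2.imread("pics/scene0.png"); c=im[235:345,180:480]; cv2.imwrite("pics/crop_scene.png",cv2.resize(c,None,fx=2.6667,fy=2.6667,interpolation=cv2.INTER_CUBIC))
E
```

```text
(no output)
```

View pics/crop_top.png

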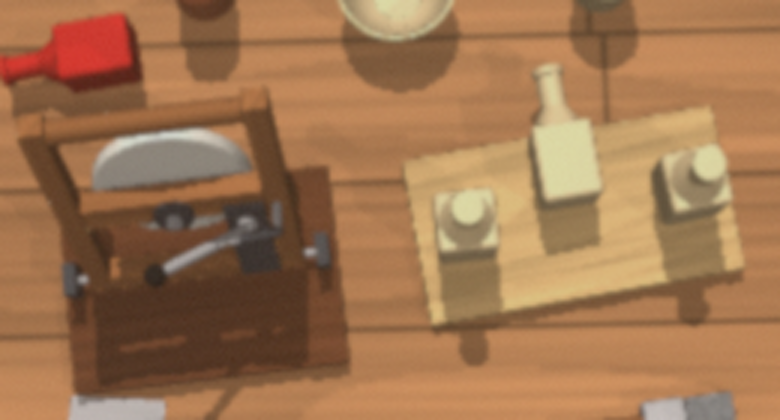

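View pics/crop_scene.png

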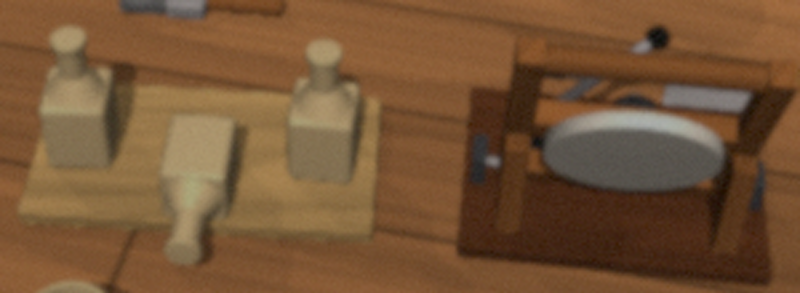

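The top crop confirms the choice. The pale bottle's body is at crop (567,160), with its neck pointing up to (547,68) over the +x edge. The stand foot is at crop (155,275) and its pivot near (250,222). The scene crop agrees, with the stand foot at (657,38).

```bash
python3 - <<'E'
from h import *
from scipy.optimize import least_squares
T=camera_model("top");S=camera_model("scene")
t=lambda x,y:(185+x/3,145+y/3)
s=lambda x,y:(180+x/2.6667,235+y/2.6667)
def fit(obs,x0):  # obs: (cam,uv,local)
    def f(p):
        r=[]
        for m,uv,L in obs:
            w=R.from_euler('z',p[2]).apply(L)+[p[0],p[1],0]
            r+=list(proj(m,w)[0]-uv)
        return np.array(r)
    o=least_squares(f,x0,loss='soft_l1'); return o.x,np.round(f(o.x),1)
B=[(T,t(405,162),[80,150,15]),(T,t(710,108),[80,-150,15]),(T,t(742,270),[-80,-150,15]),(T,t(435,325),[-80,150,15]),
(S,s(380,98),[-80,150,15]),(S,s(372,232),[80,150,15]),(S,s(22,215),[80,-150,15])]
x0=plane(T,(375,216),15);pb,r=fit(B,[x0[0],x0[1],0]);print("board",pb.round(3),r)
c,a=.0,.4
def fr(x,y,z,a=.4): return [x*np.cos(a)+z*np.sin(a),y,30-x*np.sin(a)+z*np.cos(a)]
F=[(T,t(327,168),[85,-130,16]),(T,t(348,372),[-105,-130,16]),(T,t(80,390),[-105,130,16]),
(S,s(460,255),[85,-130,16]),(S,s(770,280),[85,130,16]),(S,s(474,90),[-105,-130,16]),
(T,t(155,275),fr(-77,-60+81*np.cos(.349),87+81*np.sin(.349))),(S,s(657,38),fr(-77,-60+81*np.cos(.349),87+81*np.sin(.349))),
(T,(233,184),fr(0,0,225)),]
x0=plane(T,(250,230),16);pf,r=fit(F,[x0[0],x0[1],0]);print("base",pf.round(3),r)
for nm,uv in (("left",(468,208)),("right",(709,162))): print(nm,plane(T,t(*uv),145).round(1))
D=[plane(T,t(*u),71) for u in((533,127),(592,120),(600,192),(543,203))]
print("down top face",np.round(D,1),"c",np.mean(D,0).round(1),"lip",plane(T,t(547,68),58).round(1))
for n,L in (("bottle gap",[0,0,15]),): print(n,(R.from_euler('z',pb[2]).apply(L)+[pb[0],pb[1],0]).round(1))
for n,L in (("rail.4",fr(0,0,225)),("rail0",fr(0,0,225,0)),("foot0",F[6][2]),("pivot",fr(-77,-60,87)),("footdown",fr(-77,-60+81*np.cos(.349-1.92+0),87+81*np.sin(.349-1.92)))): print(n,(R.from_euler('z',pf[2]).apply(L)+[pf[0],pf[1],0]).round(1))
b=R.from_euler('z',-pb[2]).apply(np.array(D)-[pb[0],pb[1],0]);print("in board",b.round(1))
E
```

```text
board [ 5.13428e+02 -1.56438e+02  1.58000e-01] [-1.5 -0.1 -0.1 -0.7  1.  -0.3 -1.5  0.3  0.3 -0.5 -0.1  0.  -2.3 -1.3]
base [4.72406e+02 1.96535e+02 8.70000e-02] [-0.1 -1.4 -0.3 -3.5 -2.9  0.5 -1.9 -3.5  0.5 -0.4 -0.9 -1.5 -0.4 -0.6
  0.1  0.6  0.1  0.5]
left [498.  -55.3 145. ]
right [ 533.  -262.5  145. ]
down top face [[ 585.7 -118.7   71. ]
 [ 590.9 -172.7   71. ]
 [ 523.7 -177.4   71. ]
 [ 514.8 -125.4   71. ]] c [ 553.8 -148.6   71. ] lip [ 644.7 -134.5   58. ]
bottle gap [ 513.4 -156.4   15. ]
rail.4 [559.7 204.2 237.2]
rail0 [472.4 196.5 255. ]
foot0 [444.8 210.3 165.6]
pivot [440.7 133.5 140.1]
footdown [409.3 130.8  65.5]
in board [[ 77.3  25.9  71. ]
 [ 73.9 -28.3  71. ]
 [  6.9 -22.3  71. ]
 [  6.3  30.4  71. ]]
```

Request:
step_arm --commands "1 -63.9 -48.7 -2 0 0 2.73;1 -63.9 -48.7 -2 0 0 2.73;1 -63.9 -48.7 -2 0 0 2.73;1 -63.9 -48.7 -2 0 0 2.73;1 -63.9 -48.7 -2 0 0 2.73;1 -63.9 -48.7 -2 0 0 2.73;1 -63.9 -48.7 -2 0 0 2.73;1 -63.9 -48.7 -2 0 0 2.73;1 -63.9 -48.7 -2 0 0 2.73;1 -63.9 -48.7 -2 0 0 2.73;1 -63.9 -48.7 -2 0 0 2.73;1 -63.9 -48.7 -2 0 0 2.73;1 -63.9 -48.7 -2 0 0 2.73;1 -63.9 -48.7 -2 0 0 2.73;1 -63.9 -48.7 -2 0 0 2.73;1 -63.9 -48.7 -2 0 0 2.73;1 -63.9 -48.7 -2 0 0 2.73;1 -63.9 -48.7 -2 0 0 2.73;1 -63.9 -48.7 -2 0 0 2.73;1 -63.9 -48.7 -2 0 0 2.73" --newtons 40

```text
time_s: 2.57
eef_pos: [626.7, -142.8, 266.9]
ee_rot: [0.0, 0.984, 0.177, -0.0]
force: [-1.6, 0.9, 0.1]
grip_width: 1.008
grip_force: 0.0
```

Request:
step_arm --commands "1 0 0 0 0 0 0"

```text
time_s: 2.65
eef_pos: [626.0, -141.0, 266.8]
ee_rot: [-0.0, 0.984, 0.177, -0.001]
force: [-0.7, -0.3, -0.4]
grip_width: 1.001
grip_force: 0.0
```

```bash
python3 - <<'E'
from h import *
print(sense()["joints"].round(3)); W=camera_model("wrist"); print(W["eye"].round(1))
im=capture("wrist"); cv2.imwrite("pics/w1.png",im[:,:,::-1])
for d in trace("wrist","bottle_down")[:3]: print(d["score"],np.round(d["rect"]))
E
```

```text
[-0.404  0.571  1.066 -0.     1.505  0.811]
[ 696.5 -114.1  392. ]
0.9 [297. 253.  84. 156.]
```

View pics/w1.png

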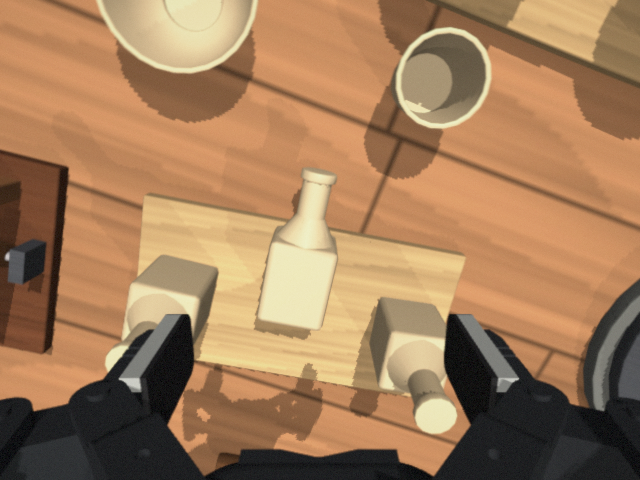

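The wrist picture shows the fallen bottle with its lip at (319,177), neck at (313,205), and body top face corners at (272,242), (337,252), (322,328) and (258,320). The board's back corners are at (146,195) and (464,257), and the cup at (444,78) is well clear.

```bash
python3 - <<'E'
from h import *
W=camera_model("wrist")
for n,uv,z in (("lip",(319,172),58),("neck",(316,188),55),("neckroot",(311,218),55),("b1",(272,242),71),("b2",(337,252),71),("b3",(322,328),71),("b4",(258,320),71),("bd+",(146,195),15),("bd-",(464,257),15)): print(n,plane(W,uv,z).round(1))
E
```

```text
lip [ 647.1 -128.8   58. ]
neck [ 634.  -131.3   55. ]
neckroot [ 609.5 -136.4   55. ]
b1 [ 584.3 -113.4   71. ]
b2 [ 595.  -164.2   71. ]
b3 [ 527.8 -177.5   71. ]
b4 [ 515.6 -125.    71. ]
bd+ [566.4   4.9  15. ]
bd- [ 615.4 -285.6   15. ]
```

Request:
step_arm --commands "0.7 0.2 -0.8 8 0 0 0.185;0.7 0.2 -0.8 8 0 0 0.185;0.7 0.2 -0.8 14 0 0 0.185;0.7 0.2 -0.8 14 0 0 0.185;0.7 0.2 -0.8 18 0 0 0.185;0.7 0.2 -0.8 18 0 0 0.185;0.7 0.2 -0.8 20 0 0 0.185;0.7 0.2 -0.8 21.5 0 0 0.185;0.7 0.2 -0.8 22.5 0 0 0.185;0.7 0.2 -0.8 22.5 0 0 0.185;0.7 0.2 -0.8 22.5 0 0 0.185"

```text
time_s: 3.67
eef_pos: [624.4, -129.6, 44.7]
ee_rot: [0.0, 0.996, 0.09, 0.0]
force: [0.3, -0.3, 0.6]
grip_width: 0.696
grip_force: 0.0
```

Request:
step_arm --commands "0 0 0 0 0 0 0;0 0 0 0 0 0 0;0 0 0 0 0 0 0;0 0 0 0 0 0 0;0 0 0 0 0 0 0;0 0 0 0 0 0 0;0 0 0 0 0 0 0;0 0 0 0 0 0 0"

```text
time_s: 4.33
eef_pos: [624.8, -130.2, 44.2]
ee_rot: [0.001, 0.996, 0.09, 0.001]
force: [0.4, -0.4, 6.1]
grip_width: 0.265
grip_force: 38.3
```

Request:
step_arm --commands "0 0 0 -2 0 0 0;0 0 0 -4 0 0 0;0 -1 0 -6 0 0.1 0;0 -2 0 -8 0 0.2 0;0 -3 0.1 -9.5 0 0.3 0;0 -4 0.1 -9.5 0 0.4 0;0 -5 0.2 -9.5 0 0.5 0;0 -6 0.2 -9.5 0 0.6 0;0 -7 0.3 -9.5 0 0.7 0;0 -8 0.3 -9.5 0 0.8 0;0 -8 0.3 -9.5 0 0.8 0"

```text
time_s: 5.25
eef_pos: [546.6, -145.6, 137.4]
ee_rot: [-0.037, 0.921, 0.084, 0.379]
force: [0.8, -0.1, -2.8]
grip_width: 0.268
grip_force: 41.0
```

```bash
python3 - <<'E'
from h import *
s=sense(); print(s["joints"].round(3),s["eef_pos"].round(1),s["force"].round(1),rot(s["ee_rot"]).as_matrix().round(3))
im=capture("scene"); c=im[205:345,180:420]; cv2.imwrite("pics/s2.png",cv2.resize(c,None,fx=2.5,fy=2.5)[:,:,::-1])
E
```

```text
[-0.715  0.347  2.004  1.229  0.628 -0.312] [ 546.6 -145.6  137.4] [ 0.8 -0.1 -2.8] [[ 0.698  0.182  0.692]
 [ 0.126 -0.983  0.132]
 [ 0.705 -0.005 -0.71 ]]
```

View pics/s2.png

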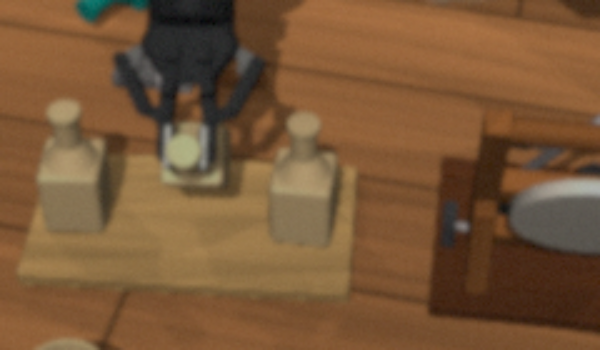

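The bottle is held by the neck (lip at crop (183,152)) and partly rotated, clear of its neighbours. I'll carry on rotating.

Request:
step_arm --commands "0 -0.4 0 -0.4 0 0.1 0;0 -0.8 0.1 -0.8 0 0.2 0;0 -1.2 0.2 -1.2 0 0.3 0;0 -1.6 0.2 -1.6 0 0.4 0;0 -2 0.3 -2 0 0.5 0;0 -2.4 0.3 -2.4 0 0.6 0;0 -2.6 0.3 -2.6 0 0.7 0;0 -2.6 0.3 -2.6 0 0.78 0;0 -2.6 0.3 -2.6 0 0.78 0;0 -2.6 0.3 -2.6 0 0.78 0"

```text
time_s: 6.13
eef_pos: [512.1, -154.9, 136.9]
ee_rot: [-0.069, 0.71, 0.063, 0.698]
force: [0.5, -0.2, -2.6]
grip_width: 0.265
grip_force: 41.2
```

```bash
python3 - <<'E'
from h import *
s=sense(); print(s["joints"].round(3),s["eef_pos"].round(1),s["force"].round(1),rot(s["ee_rot"]).as_matrix().round(3))
im=capture("scene"); c=im[205:345,180:420]; cv2.imwrite("pics/s3.png",cv2.resize(c,None,fx=2.5,fy=2.5)[:,:,::-1])
E
```

```text
[-0.969  0.697  2.247  1.976  1.477 -1.38 ] [ 512.1 -154.9  136.9] [ 0.5 -0.2 -2.6] [[ 0.016  0.186  0.982]
 [-0.006 -0.983  0.186]
 [ 1.    -0.009 -0.015]]
```

View pics/s3.png

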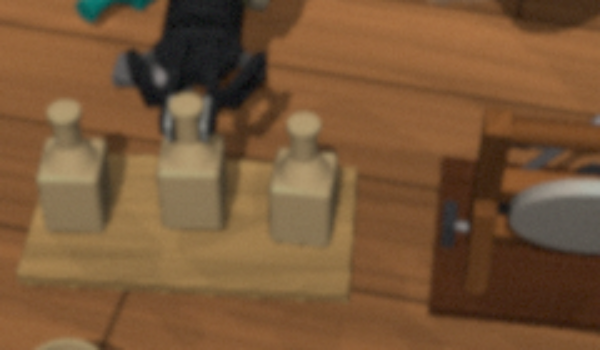

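The bottle hangs upright above its gap (lip at crop (186,105)). Now I lower it gently.

Request:
step_arm --commands "0 -0.5 0 0 0 0 0;0 -0.9 0 0 0 0 0;0 -1.2 0 0 0 0 0;0 -1.4 0 0 0 0 0;0 -1.4 0 0 0 0 0"

```text
time_s: 6.6
eef_pos: [511.9, -155.3, 123.8]
ee_rot: [-0.067, 0.708, 0.064, 0.7]
force: [-0.2, -0.7, -2.9]
grip_width: 0.259
grip_force: 41.2
```

Request:
step_arm --commands "0 -0.1 0 0 0 0 0;0 -0.2 0 0 0 0 0;0 -0.3 0 0 0 0 0;0 -0.3 0 0 0 0 0"

```text
time_s: 6.93
eef_pos: [512.1, -155.2, 122.9]
ee_rot: [-0.066, 0.706, 0.065, 0.702]
force: [1.6, 2.9, 9.9]
grip_width: 0.262
grip_force: 41.0
```

Request:
step_arm --commands "0 0.1 0 0 0 0 0;0.35 0.1 0 0 0 0 0;0.5 0.1 0 0 0 0 0;0.7 0.1 0 0 0 0 0;0.7 0.1 0 0 0 0 0;0.7 0.1 0 0 0 0 0;0.7 0.1 0 -1 0 0 0;0.7 0.1 0 -3 0 0 0;0.7 0.1 0 -6 0 0 0;0.7 0.1 0 -8 0 0 0;0.7 0.1 0 -8 0 0 0"

```text
time_s: 7.85
eef_pos: [431.4, -171.4, 122.9]
ee_rot: [-0.065, 0.708, 0.062, 0.7]
force: [0.5, 0.5, -0.2]
grip_width: 0.704
grip_force: 0.0
```

```bash
python3 - <<'E'
from h import *
s=sense(); print(s["joints"].round(3),s["eef_pos"].round(1),s["force"].round(1),rot(s["ee_rot"]).as_matrix().round(3),s["time_s"])
T=camera_model("top");S=camera_model("scene")
a=capture("scene");b=capture("top"); 
cv2.imwrite("pics/s4.png",np.vstack([cv2.resize(a[225:335,180:460],None,fx=2.5,fy=2.5),cv2.resize(b[170:270,180:460],None,fx=2.5,fy=2.5)])[:,:,::-1])
E
```

```text
[-1.238  0.746  2.376  1.723  1.557 -1.545] [ 431.4 -171.4  122.9] [ 0.5  0.5 -0.2] [[ 0.012  0.179  0.984]
 [-0.004 -0.984  0.179]
 [ 1.    -0.006 -0.011]] 7.85
```

View pics/s4.png

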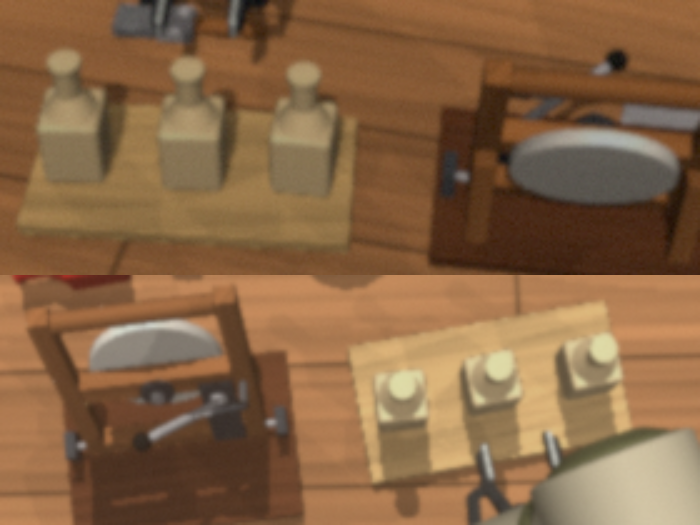

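The bottle stands free in its gap: scene crop lip (187,70), and top crop lip (498,364) in line with (403,386) and (602,348). The kickstand foot is still up at top crop (142,440). Next I check the bottle's position and refine the frame.

```bash
python3 - <<'E'
from h import *
T=camera_model("top");S=camera_model("scene")
t=lambda x,y:(180+x/2.5,170+(y-275)/2.5); s=lambda x,y:(180+x/2.5,225+y/2.5)
def tri(uvs):
    A=np.zeros((3,3));b=np.zeros(3)
    for m,uv in uvs:
        d=ray(m,uv);d/=np.linalg.norm(d);P=np.eye(3)-np.outer(d,d);A+=P;b+=P@m["eye"]
    return np.linalg.solve(A,b)
B=R.from_euler('z',-.162); c0=np.array([512.8,-155,0])
for n,a,b in(("L",(403,386),(304,74)),("D",(498,364),(187,70)),("R",(602,348),(65,61))):
    w=tri([(T,t(*a)),(S,s(*b))]);print(n,w.round(1),B.apply(w-c0).round(1),B.apply(plane(T,t(*a),145)-c0).round(1))
print("foot",tri([(T,t(142,440)),(S,s(616,61))]).round(1))
print("rail ends?",plane(T,t(40,318),237),plane(T,t(226,295),237))
E
```

```text
L [498.  -54.6 142.9] [  1.5 101.5 142.9] [  1.2 100.3 145. ]
D [ 518.3 -153.4  144.7] [  5.7   0.7 144.7] [  5.7   0.2 145. ]
R [ 532.4 -260.6  145. ] [   2.3 -107.3  145. ] [   2.4 -107.9  145. ]
foot [444.9 209.4 166.7]
rail ends? [555.61720443 294.06451393 237.        ] [573.52109987 114.33790895 237.        ]
```

The bottle is within about 4 mm of the middle line and standing. Next I go to the kickstand: raise and turn the tool back down.

Request:
step_arm --commands "0.7 3 0 -2 0 0 0;0.7 6 0 -2 0 -0.1 0;0.7 9 0 -2 0 -0.2 0;0.7 12 0 -2 0 -0.3 0;0.7 14 0 -2 0 -0.4 0;0.7 14 0 -2 0 -0.5 0;0.5 14 0 0 0 -0.6 0;0.3 14 0 0 0 -0.7 0;0 14 0 0 0 -0.8 0;0 14 0 0 0 -0.9 0;0 14 0 0 0 -1 0;0 14 0 0 0 -1.1 0;0 14 0 0 0 -1.2 0;0 14 0 0 0 -1.3 0;0 14 0 0 0 -1.4 0;0 14 0 0 0 -1.5 0;0 14 0 0 0 -1.57 0;0 14 0 0 0 -1.57 0;0 14 0 0 0 -1.57 0"

```text
time_s: 9.53
eef_pos: [435.7, -169.0, 262.7]
ee_rot: [-0.002, 0.996, 0.093, -0.004]
force: [0.1, 1.0, 0.5]
grip_width: -0.005
grip_force: 0.0
```

```bash
python3 - <<'E'
from h import *
s=sense(); print(s["joints"].round(3),s["eef_pos"].round(1),s["grip_width"],rot(s["ee_rot"]).as_matrix().round(3),s["time_s"])
M=rot(s["ee_rot"]);D=R.from_matrix(np.array([[np.cos(.087),np.sin(.087),0],[np.sin(.087),-np.cos(.087),0],[0,0,-1]])) 
# want y along (cos,sin): x=y cross z
y=np.array([np.cos(.087),np.sin(.087),0]);z=np.array([0,0,-1]);D=R.from_matrix(np.c_[np.cross(y,z),y,z])
print("turn",(M.inv()*D).as_rotvec().round(3),"shift cm",(M.inv().apply(np.array([444.8,212,205])-s["eef_pos"])/10).round(2))
E
```

```text
[-0.621  0.179  1.631 -0.002  1.341  0.763] [ 435.7 -169.   262.7] -0.0050282785959237285 [[ 0.983  0.186 -0.009]
 [ 0.186 -0.983  0.004]
 [-0.008 -0.006 -1.   ]] 9.5333
turn [-0.01   0.002 -1.471] shift cm [  8.03 -37.24   5.92]
```

Request:
step_arm --commands "0 8 -37.2 1 0 0 -1.47;0 8 -37.2 1 0 0 -1.47;0 8 -37.2 1 0 0 -1.47;0 8 -37.2 1 0 0 -1.47;0 8 -37.2 1 0 0 -1.47;0 8 -37.2 1 0 0 -1.47;0 8 -37.2 1 0 0 -1.47;0 8 -37.2 1 0 0 -1.47;0 8 -37.2 1 0 0 -1.47;0 8 -37.2 1 0 0 -1.47;0 8 -37.2 1 0 0 -1.47;0 8 -37.2 1 0 0 -1.47;0 8 -37.2 1 0 0 -1.47;0 8 -37.2 3 0 0 -1.47;0 8 -37.2 5.5 0 0 -1.47;0 8 -37.2 5.5 0 0 -1.47;0 8 -37.2 5.5 0 0 -1.47"

```text
time_s: 10.95
eef_pos: [444.3, 209.9, 208.9]
ee_rot: [-0.006, 0.678, 0.735, -0.003]
force: [-0.5, -0.4, 0.1]
grip_width: 0.001
grip_force: 0.0
```

```bash
python3 - <<'E'
from h import *
s=sense(); print(s["joints"].round(3),s["eef_pos"].round(1),rot(s["ee_rot"]).as_matrix().round(3),s["time_s"])
W=camera_model("wrist")
im=capture("wrist"); cv2.imwrite("pics/w5.png",im[:,:,::-1])
print([(d["xy"],d["score"]) for d in spot_point("wrist","stand_foot")[:2]], proj(W,[444.9,209.8,166]))
M=rot(s["ee_rot"])
for p in ([444.8,210.3,165.6],[432.1,214,136.4],[420.7,204.9,107.7],[414.2,190.7,89.3],[411.1,178.2,79.4]):
    print((M.inv().apply(np.array(p)+[0,0,27]-s["eef_pos"])/10).round(2))
E
```

```text
[0.2   0.28  1.649 0.006 1.224 0.117] [444.3 209.9 208.9] [[-0.081  0.997 -0.012]
 [ 0.997  0.081  0.003]
 [ 0.004 -0.012 -1.   ]] 10.95
[([315.6, 289.3], 0.81)] [[322.76425981 291.94555686]]
[0.03 0.07 1.63]
[ 0.49 -1.13  4.57]
[-0.34 -2.3   7.45]
[-1.71 -3.04  9.29]
[-2.94 -3.44 10.28]
```

View pics/w5.png

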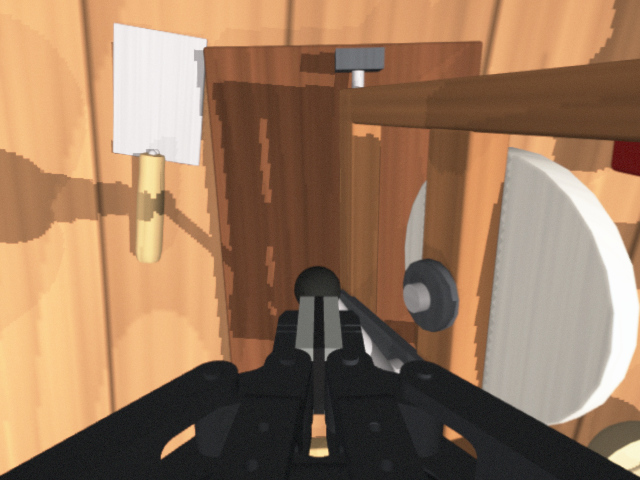

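The wrist view shows the stand foot as a black ball at (318,288), right at the closed fingertips. The rod runs right and down to the pivot, and the hub boss is at (430,295). I push down along the arc.

Request:
step_arm --commands "0 0.1 -0.1 1 0 0 0;0 0.1 -0.1 1.7 0 0 0;0 0.2 -0.4 2.4 0 0 0;0 0.3 -0.7 3.2 0 0 0;0 0.5 -1 4.1 0 0 0;0 0.5 -1.3 4.9 0 0 0;0 0.3 -1.6 5.7 0 0 0;0 0.1 -2 6.5 0 0 0;0 -0.2 -2.3 7.3 0 0 0;0 -0.6 -2.5 8 0 0 0;0 -1 -2.8 8.7 0 0 0;0 -1.6 -3 9.3 0 0 0;0 -2.2 -3.2 9.8 0 0 0;0 -2.8 -3.4 10.4 0 0 0;0 -2.8 -3.4 10.4 0 0 0;0 -2.8 -3.4 10.4 0 0 0"

```text
time_s: 12.38
eef_pos: [412.1, 179.3, 105.1]
ee_rot: [-0.005, 0.677, 0.736, -0.003]
force: [0.6, 0.1, 0.9]
grip_width: -0.005
grip_force: 0.0
```

```bash
python3 - <<'E'
from h import *
s=sense(); print(s["joints"].round(3),s["eef_pos"].round(1),s["force"].round(1),s["time_s"])
a=capture("scene");b=capture("top")
T=camera_model("top");S=camera_model("scene")
print("exp down",proj(T,[409.3,130.8,65.5]),proj(S,[409.3,130.8,65.5]))
for c in("scene","top"):
  for l in("stand_foot","rail"): print(c,l,[(np.round(d["xy"]),round(d["score"],2)) for d in spot_point(c,l)[:3]])
cv2.imwrite("pics/s6.png",np.hstack([cv2.resize(b[170:290,180:310],(520,480)),])[:,:,::-1])
E
```

```text
[0.146 0.335 1.889 0.005 0.928 0.06 ] [412.1 179.3 105.1] [0.6 0.1 0.9] 12.3833
exp down [[272.56739285 253.5647958 ]] [[387.00318789 265.9426228 ]]
scene stand_foot [(array([386., 266.]), 0.38)]
scene rail [(array([424., 258.]), 0.8)]
top stand_foot [(array([271., 255.]), 0.7)]
top rail [(array([234., 186.]), 0.69), (array([272., 253.]), 0.59)]
```

View pics/s6.png

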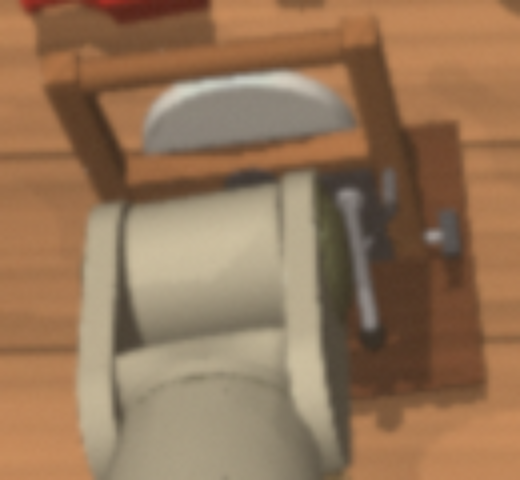

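The picture shows the kickstand rod turned down, with its foot at crop (372,335). That matches the predicted fully-down spot to about 2 px in both cameras. Now up and over the rail.

Request:
step_arm --commands "0 0 0 -4 0 0 0;0 0 0 -8 0 0 0;0 0 0 -12 0 0 0;0.3 0 0 -16 0 0 0;0.6 0.2 0 -20 0 0 0;1 0.5 2 -21.5 0.1 0 0;1 0.7 5 -21.5 0.2 0 0;1 1 8 -21.5 0.3 0 0;1 1.2 11 -21.5 0.4 0 0;1 1.4 14 -21.5 0.4 0 0;1 1.4 16.5 -21.5 0.4 0 0;1 1.4 17.8 -20.8 0.4 0 0;1 1.4 17.8 -20.8 0.4 0 0;1 1.4 17.8 -20.8 0.4 0 0"

```text
time_s: 13.85
eef_pos: [590.5, 208.0, 310.3]
ee_rot: [-0.14, 0.662, 0.721, -0.149]
force: [-0.3, 0.5, -0.6]
grip_width: 0.997
grip_force: 0.0
```

```bash
python3 - <<'E'
from h import *
s=sense(); print(s["joints"].round(3),s["eef_pos"].round(1),rot(s["ee_rot"]).as_matrix().round(3),s["time_s"])
W=camera_model("wrist");M=rot(s["ee_rot"])
im=capture("wrist")
cv2.imwrite("pics/w7.png",im[:,:,::-1])
print("pred mid,ends",proj(W,[[559.7,204.2,237.2],[559.7-.087*79,204.2+79,237.2],[559.7+.087*79,204.2-79,237.2]]).round())
print([(d["xy"].round() if hasattr(d["xy"],"round") else d["xy"],d["score"]) for d in spot_point("wrist","rail")[:2]])
tr=trace("wrist","rail")
for d in tr[:2]:
    m=d["mask"];print(d["score"],np.round(d["rect"]))
    if d is tr[0]:
        for col in (200,240,280,320,360,400,440): 
            r=np.flatnonzero(m[:,col]); print(col,(r.min(),r.max(),len(r)) if len(r) else None)
        for row in (100,140,180,220,260): 
            r=np.flatnonzero(m[row]); print("row",row,(r.min(),r.max(),len(r)) if len(r) else None)
T=camera_model("top");S=camera_model("scene")
def tri(uvs):
    A=np.zeros((3,3));b=np.zeros(3)
    for m,uv in uvs:
        d=ray(m,uv);d/=np.linalg.norm(d);P=np.eye(3)-np.outer(d,d);A+=P;b+=P@m["eye"]
    return np.linalg.solve(A,b)
print("tri",tri([(T,(234,186)),(S,(424,258))]))
print("target",(M.inv().apply(np.array([559.7,204.2,237.2])-s["eef_pos"])/10).round(2))
E
```

```text
[0.142 0.785 0.646 0.031 2.122 0.068] [590.5 208.  310.3] [[-0.083  0.913 -0.4  ]
 [ 0.997  0.078 -0.03 ]
 [ 0.003 -0.401 -0.916]] 13.85
pred mid,ends [[321. 264.]
 [321. 100.]
 [321. 397.]]
[([319.3, 263.1], 0.7)]
0.94 [306. 241. 128. 406.]
200 None
240 (np.int64(237), np.int64(249), 13)
280 (np.int64(257), np.int64(317), 22)
320 (np.int64(38), np.int64(441), 404)
360 (np.int64(120), np.int64(295), 176)
400 None
440 None
row 100 (np.int64(292), np.int64(338), 47)
row 140 (np.int64(293), np.int64(363), 71)
row 180 (np.int64(295), np.int64(365), 71)
row 220 (np.int64(292), np.int64(365), 74)
row 260 (np.int64(265), np.int64(363), 89)
0.57 [210. 432.  34.  84.]
tri [555.01987069 201.3318574  241.2961009 ]
target [-0.15  0.09  7.94]
```

Request:
step_arm --commands "1 -0.1 0 3 0 0 0;1 -0.1 0 5.5 0 0 0;1 -0.1 0 7 0 0 0;1 -0.1 0 8.1 0 0 0;1 -0.1 0 8.1 0 0 0;0.6 -0.1 0 8.1 0 0 0;0.45 -0.1 0 8.1 0 0 0;0.35 -0.1 0 8.1 0 0 0;0.3 -0.1 0 8.1 0 0 0" --newtons 60

```text
time_s: 14.75
eef_pos: [558.6, 204.5, 237.7]
ee_rot: [-0.139, 0.663, 0.721, -0.148]
force: [0.1, 0.1, 0.6]
grip_width: 0.452
grip_force: 0.0
```

Request:
step_arm --commands "0 0 0 0 0 0 0;0 0 0 0 0 0 0;0 0 0 0 0 0 0;0 0 0 0 0 0 0;0 0 0 0 0 0 0;0 0 0 0 0 0 0"

```text
time_s: 15.25
eef_pos: [558.1, 204.4, 237.8]
ee_rot: [-0.139, 0.662, 0.721, -0.149]
force: [-3.1, -0.6, 4.9]
grip_width: 0.239
grip_force: 59.0
```

```bash
python3 - <<'E'
from h import *
s=sense();M=rot(s["ee_rot"]);p=s["eef_pos"];u=np.array([.9962,.0869,0])
b=M.as_matrix();a0=.392;h=np.array([0,0,0.])
f=lambda a:225*(np.sin(a)*u+np.cos(a)*np.array([0,0,1]))
ax=M.inv().apply([-.0869,.9962,0]);print(ax.round(3))
for a in np.linspace(.36,0,13):
    print(round(a,2),(M.inv().apply(f(a)-f(a0))/10).round(2),(ax*(a-a0)).round(3))
E
```

```text
[ 1.    -0.002  0.005]
0.36 [-0.   -0.72  0.03] [-0.032  0.    -0.   ]
0.33 [-0.   -1.39  0.07] [-0.062  0.    -0.   ]
0.3 [-0.   -2.06  0.13] [-0.092  0.    -0.   ]
0.27 [-0.01 -2.73  0.22] [-0.122  0.    -0.001]
0.24 [-0.01 -3.4   0.32] [-0.152  0.    -0.001]
0.21 [-0.01 -4.06  0.45] [-0.182  0.    -0.001]
0.18 [-0.01 -4.72  0.59] [-0.212  0.    -0.001]
0.15 [-0.01 -5.38  0.76] [-0.242  0.    -0.001]
0.12 [-0.01 -6.03  0.94] [-0.272  0.    -0.001]
0.09 [-0.02 -6.67  1.14] [-0.302  0.001 -0.001]
0.06 [-0.02 -7.31  1.37] [-0.332  0.001 -0.002]
0.03 [-0.02 -7.94  1.61] [-0.362  0.001 -0.002]
0.0 [-0.02 -8.56  1.87] [-0.392  0.001 -0.002]
```

Request:
step_arm --commands "0 0 -0.35 0.01 -0.016 0 0;0 0 -0.72 0.03 -0.032 0 0;0 0 -1.39 0.07 -0.062 0 0;0 0 -2.06 0.13 -0.092 0 0;0 0 -2.73 0.22 -0.122 0 0;0 0 -3.4 0.32 -0.152 0 0;0 0 -4.06 0.45 -0.182 0 0;0 0 -4.72 0.59 -0.212 0 0;0 0 -5.38 0.76 -0.242 0 0;0 0 -6.03 0.94 -0.272 0 0;0 0 -6.67 1.14 -0.302 0 0;0 0 -7.31 1.37 -0.332 0 0;0 0 -7.94 1.61 -0.362 0 0;0 0 -8.3 1.75 -0.38 0 0;0 0 -8.56 1.87 -0.392 0 0;0 0 -8.56 1.87 -0.392 0 0;0 0 -8.56 1.87 -0.392 0 0"

```text
time_s: 16.67
eef_pos: [473.2, 196.2, 255.5]
ee_rot: [-0.006, 0.677, 0.736, -0.005]
force: [-1.0, -6.9, 8.7]
grip_width: 0.237
grip_force: 59.8
```

```bash
python3 - <<'E'
from h import *
s=sense(); print(s["eef_pos"].round(1),s["force"].round(1),s["grip_force"],s["grip_width"],rot(s["ee_rot"]).as_matrix()[:,2].round(3),s["time_s"])
T=camera_model("top");S=camera_model("scene")
capture("scene");capture("top")
for c,m in(("scene",S),("top",T)):
  for l,P in(("stand_foot",None),("rail",[472.4,196.5,255]),("hub",[472.4,196.5,140]),("stand_pivot",None),("bottle_down",[513,-155,15]),("base",[472.4,196.5,0])):
    print(c,l,[(np.round(d["xy"]),round(d["score"],2)) for d in spot_point(c,l)[:3]],None if P is None else proj(m,P).round())
def loc(x,y,z,a=0):
    v=np.array([x*np.cos(a)+z*np.sin(a),y,30-x*np.sin(a)+z*np.cos(a)]);return R.from_euler('z',.087).apply(v)+[472.4,196.5,0]
for a in(-.05,0,.05):print(a,"foot",proj(S,loc(-77,-60,6,a)).round(1),proj(T,loc(-77,-60,6,a)).round(1))
E
```

```text
[473.2 196.2 255.5] [-1.  -6.9  8.7] 59.79812264442444 0.23666673325330667 [-0.016  0.    -1.   ] 16.6667
scene stand_foot [] None
scene rail [(array([424., 225.]), 0.66)] [[425. 225.]]
scene hub [(array([415., 266.]), 0.67)] [[417. 266.]]
scene stand_pivot [(array([391., 267.]), 0.79)] None
scene bottle_down [(array([431., 384.]), 0.95), (array([257., 290.]), 0.85), (array([241., 187.]), 0.81)] [[258. 292.]]
scene base [(array([409., 307.]), 0.75)] [[409. 309.]]
top stand_foot [(array([272., 255.]), 0.69)] None
top rail [] [[235. 219.]]
top hub [(array([243., 223.]), 0.84)] [[244. 227.]]
top stand_pivot [(array([268., 235.]), 0.76)] None
top bottle_down [(array([375., 217.]), 0.96), (array([231., 159.]), 0.96), (array([439., 353.]), 0.88)] [[375. 217.]]
top base [(array([251., 235.]), 0.86)] [[252. 235.]]
-0.05 foot [[385.7 273.4]] [[274.3 257.9]]
0 foot [[385.8 272.3]] [[274.1 257.7]]
0.05 foot [[386.  271.3]] [[274.  257.4]]
```

Request:
step_arm --commands "0 0 0 0 0 0 0;0 0 0 0 0 0 0;0 0 0 0 0 0 0;0 0 0 0 0 0 0;0 0 0 0 0 0 0;0 0 0 0 0 0 0"

```text
time_s: 17.87
eef_pos: [473.4, 196.3, 255.5]
ee_rot: [-0.006, 0.677, 0.736, -0.005]
force: [-1.3, -7.1, 9.1]
grip_width: 0.235
grip_force: 59.9
```

```bash
python3 -c "
from rig import *
s=sense();print(s['eef_pos'],s['force'],abs(s['dq']).max());print(finish_job())"
```

```text
[473.42182761 196.26970673 255.53269833] [-1.2523581  -7.09494838  9.1084462 ] 0.0016517868521924233
the job is handed in; nothing more can be done
None
```

I handed the job in at about 18 s: by my measurements the bottle stands upright in its gap within about 4 mm of the middle line, the kickstand is fully down, and the frame is held steady and upright by its top rail; no verdict came back.

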